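# Turn the bead dish at the photo board

## Robot

A 6-joint arm with a two-finger parallel gripper is mounted at the origin on the work surface. World frame = base frame: x ahead of the robot, y to its left, z up, the work surface at z = 0. Lengths are in m, angles in rad, forces in N, time in s.
With the tool pointing down it reaches from about 0.25 to 0.775 m from the base axis. Payload 4 kg.
Tool frame: the origin (TCP) lies midway between the tips of the shut fingers; the grasp point (between the pads) lies grip_point_offset behind it (grip_point_offset is the distance from the TCP to the grasp point, in m); z points along the fingers, y is the line along which they close (so a half turn about z gives the same grasp; the last joint's range is limited). The gripper opens to 94 mm and grips with 3 to 60 N. Pads are 16 mm wide; open, the fingers measure 119 mm over their backs; the gripper's body (75 mm by 177 mm) begins 78 mm behind the grasp point.
Start: joints at [-1.416, 0.087, 1.371, -0, 1.684, -0.103], TCP at [0.14, -0.532, 0.206] pointing down, gripper open.
Joint ranges: [-3.1, 3.1], [-0.76, 2.03], [0.27, 2.55], [-1.08, 4.22], [0.17, 2.65], [-2.57, 2.57]. Speed limits (rad/s): [2.79, 2.79, 3.14, 3.14, 3.14, 3.14].

## Interface

Orientations are given as [roll, pitch, yaw] about the fixed x, y, z axes, in that order (R = Rz(yaw) Ry(pitch) Rx(roll)).
In Python, from bench import * gives the robot as it stands. The module is installed in compiled form; this text tells all that it offers.
- The arm moves only by the tool apply_moves, never from a script. Its argument "commands" is a list of rows, each a list of 7 numbers: the turn, a rotation vector about the world's x, y, z in rad, then the shift along the world's x, y, z in m, then the opening in per cent of the stroke, from 0 (shut) to 100 (fully open). In form: [[ax, ay, az, x, y, z, jaw], ...]. A call has exactly 5 rows; each row is the pose to reach, as a shift and turn from the pose commanded when the call began; what a row does not reach only later rows make up. A row lasts 1/10 s, in which the tool goes at most 50 mm and 8.59 degrees, less where a joint would pass 70% of its speed; a pose out of reach is approached as far as the arm can. A call with a gripper value outside its range is refused whole. The fingers move at their own pace and stop on an object; the grip force is fixed at half the most. Time passes only in rows, so rows that repeat a pose let the fingers close, or fill a call up. It gives the time, the measured TCP pose, the force, the opening and the grip force at its end, in the units of the state.
- get_obs(): the state, without advancing time (a new reading comes with each control period).
- snapshot(name): name is "side" or "top" or "wrist"; returns a dict with "pixels" (384x512x3 uint8, red, green, blue), "vertical_fov" (degrees; the focal length in pixels is half the picture's height over the tangent of half this angle, whatever the lens; pixels are square), "cx", "cy" (the principal point, pixels), "k1" (the pictures are not rectified: a ray, as slopes to the right and down, at radius r is drawn at 1 + k1 r^2 times it, then the intrinsics apply), "rvec" (rotation vector, rad) and "tvec" (3), from world to camera coordinates, as OpenCV has them. Camera axes: x right, y down, z forward; pixel columns grow to the right and rows downward; lengths in m; the calibration is good to about 2 mm. A picture is of the moment at which its call begins. There is no depth.
- close_job(): hands the job in; it is judged then, once.
Trained networks look in the newest picture that a camera, given by its name, has taken for a name from the list of things; names that differ only in an ending like _2 or _b are one class to them, and where a whole thing is asked for, a point or a joint stands for the part that bears it (a point fixed in the world has none). Each returns a list of dicts, best first, with "score" (0 to 1); they miss things now and then, are a little off and sometimes report something else, mostly with a low value. They report only what shows in the picture. A call takes as long as a camera call. They do not tell look-alikes from the thing itself.
- masks_of(camera, query): "mask" (384x512 bool, what is visible of it) and "extent" ([left, top, right, bottom] in pixels, round what is visible of it).
- place_of(camera, query): "pixel" ([column, row] in pixels: a listed point, or the origin of a listed thing).
The state is a dict: "time": time; "joint_positions": joint angles; "qvel": joint speeds; "joint_torque": joint torques, N m; "tool_pos": TCP position; "ee_rot": TCP orientation; "wrist_force": force on the tool from outside, world axes, zero at the start; "wrist_torque": the same for the moment, N m; "width": finger opening in m; "finger_force": force on a finger pad.
Only numpy, scipy, OpenCV 4.12 (cv2) and the standard library are available. Lean on these libraries where they do the work, as an engineer would, in place of code of your own. Each camera call takes 0.05 s, during which the arm holds its last target. There are 200 camera calls.

## Task

Set up the catalogue photo: lay the black-and-white scale bar flat along the white lane painted on the grey photo board, its red end on the lane's red end, and let go of it. Then take the white dish by the black handle bar of its arch, lift it clear of the board, and only then turn it a quarter turn, either way, so that its handle bar runs parallel with the lane, keeping the dish level all the while and the loose red bead resting in its middle, untouched. Finish while holding the dish still and level about 8 cm above its blue ring on the board, and leave everything else on the table where it is.

Things in the scene. Friction and masses are not known exactly. Their poses are not given: they have to be found in the camera images.
- board: grey photo board fixed on the table, 160 (x) x 350 (y) x 10 mm high; origin at the centre of its underside on the table, z up. Along its y axis lie the blue ring (at y = -85 mm) and the white lane (centre at y = +85 mm). It does not move
- mark (a point): centre of the painted blue ring (100 mm across, flat) on the board's top face, 10 mm above the table; the dish stands here at the start. Axes as the board's
- lane_mid (a point): centre of the painted white lane (flat, 24 mm wide, 150 mm long, running along the board's y) on the board's top face, 10 mm above the table. Axes as the board's
- lane_red (a point): point on the lane's centre line, 60 mm from lane_mid towards the board's +y, within the lane's red end patch (the last 25 mm); on the board's top face
- bar_mid (a point): centre (half-way up) of the loose scale bar: square rod 140 x 14 x 14 mm, 60 g or so, black and white bands, one red end, lying flat on the table; its x runs along the bar towards the red end, z up. A blue and white marker pen of much the same size (125 x 15 x 14 mm) lies near it and is to be left alone
- bar_red (a point): point on the scale bar's centre line in its red end, 60 mm from bar_mid along the bar's +x, 7 mm above its underside; belongs over lane_red
- dish_grip (a point): centre of the black handle bar on top of the dish's fixed arch: bar 130 mm long (along the dish's x), 12 mm wide (y), 16 mm high (z), its centre 98 mm above the dish's underside, straight above the middle of the dish; the arch's two posts stand at x = +-62 mm. The bead's top is about 52 mm below the underside of the bar. Axes as the dish's
- dish_mid (a point): middle of the dish's inner floor, 8 mm above the dish's underside; the dish is white, 120 mm across and 22 mm high at the rim, about 220 g, loose, with a foot of 64 mm diameter; its floor is flat for 10 mm or so about the middle, then rises at 12 degrees and further out at 30 degrees, so the bead drifts back when it is level. Axes as the dish's: x along the handle bar (at the start across the lane, roughly along the board's x), z up
- bead_center (a point): centre of the loose red bead, a ball of 30 mm diameter, about 14 g, that rolls freely in the dish; 15 mm above the dish's floor when at rest in its middle
- dish: the dish with its arch, loose; origin at the centre of its underside (10 mm above the table at the start), z up, x along the handle bar
- bar: the scale bar; origin at the centre of its underside, x towards the red end
- bead: the red bead (its axes turn as it rolls)
- marker: loose marker pen, blue with a white cap, 125 x 15 x 14 mm, lying flat; bystander, origin at the centre of its underside
- tape: loose roll of tape, 76 mm across, 45 mm high; bystander, origin under its centre
- jar: loose white jar with a white lid, 64 mm across, 85 mm high; bystander, origin under its centre
- cup: loose blue mug, 76 mm across, 90 mm high; bystander, origin under its centre
- carton: loose cardboard box 100 x 100 x 70 mm high; bystander, origin under its centre
- spool: loose green thread spool, 36 mm across, 50 mm high; bystander, origin under its centre
There are look-alikes about, which are no part of the job. Of the things shaped like the dish, the white one is meant.

How it is judged:
On the way, in this order (a step that is already met when the one before it is completed fails the run):
1. the scale bar lies flat in the lane, red end on red end, released (horizontal distance between bar_mid and lane_mid below 0.015 m and horizontal distance between bar_red and lane_red below 0.018 m and height (world z) of bar_mid below 0.021 m and height (world z) of bar_red below 0.022 m and contact force between bar and the fingers below 0.1 N and linear speed of bar below 0.02 m/s), for 0.2 s.
2. the dish is lifted at least 15 mm clear of the board, not yet turned, bead in its middle (height (world z) of dish above 0.025 m and angle between the x axis of dish and the y axis of board, either way round above 1.2 rad and contact force between dish and the fingers above 0.5 N and distance between the grasp point and dish_grip below 0.06 m and contact force between dish and board below 0.05 N and horizontal distance between bead_center and dish_mid below 0.024 m), for 0.1 s.
At the end, for the whole second after the job is handed in: bar flat on the lane within 15 mm (red end 18 mm), released; dish held by the fingers alone, still, 50 to 120 mm above the board, within 35 mm of the ring's centre, level within 0.1 rad, handle parallel with the lane within 0.17 rad; bead within 16 mm of its middle (horizontal distance between bar_mid and lane_mid below 0.015 m and horizontal distance between bar_red and lane_red below 0.018 m and height (world z) of bar_mid below 0.021 m and height (world z) of bar_red below 0.022 m and contact force between bar and the fingers below 0.1 N and angle between the x axis of dish and the y axis of board, either way round below 0.17 rad and angle between dish's own z axis and vertical below 0.1 rad and height (world z) of dish between 0.06 and 0.13 m and horizontal distance between dish and mark below 0.035 m and contact force between dish and the fingers above 0.5 N and distance between the grasp point and dish_grip below 0.06 m and contact force between dish and board below 0.05 N and linear speed of dish below 0.02 m/s and horizontal distance between bead_center and dish_mid below 0.016 m and z of bead_center in the frame of dish below 0.032 m and contact force between bead and dish above 0.01 N); the arm keeps its last pose, push and grip.
It fails at once if the dish is tipped more than 0.25 rad (angle between dish's own z axis and vertical above 0.25 rad).
It fails at once if the bead rolls more than 30 mm from the dish's middle or leaves the dish (distance between bead_center and dish_mid above 0.036 m).
It fails at once if the bead is touched by the robot (contact force between bead and the fingers above 0.2 N or contact force between bead and the arm above 0.2 N).
It fails at once if another thing on the table is moved more than 25 mm (distance of any of marker, tape, jar, cup, carton, spool from where it was at the start of the episode above 0.025 m).
It also fails if it takes over 51 s, if anything falls off the work surface, if the arm or the gripper's body presses on something with over 40 N, if the wrist force passes 120 N, or if a joint passes its speed limit or range.

## Working session

There is one attempt and no reset: what is moved stays moved. The work goes in short steps, Python scripts to look and compute and a tool call to move; the robot and the scene stay as the last step left them, time stands still between calls to the robot, and variables do not carry over. Pictures are saved under pics/ and viewed, at most 10 in all, crops included, and the job is handed in when it is done.

Besides the shell and the picture viewer there is one more tool, called in YAML: its name, and indented under it one key for each argument. apply_moves: Moves the arm, as the interface text tells. Its arguments: {"type":"object","properties":{"commands":{"type":"array"}},"required":["commands"]}

```bash
mkdir -p pics; cat > h.py <<'E'
from bench import *
import numpy as np, cv2
def K(s):
    h,w=s["pixels"].shape[:2]; f=h/2/np.tan(np.radians(s["vertical_fov"])/2)
    return np.array([[f,0,s["cx"]],[0,f,s["cy"]],[0,0,1.]])
def ray(s,px,z):
    k=s["k1"]; M=K(s); R=cv2.Rodrigues(np.array(s["rvec"],float))[0]; t=np.array(s["tvec"],float)
    u=cv2.undistortPoints(np.array(px,float).reshape(-1,1,2),M,np.array([k,0,0,0,0.]))[:,0]
    d=np.c_[u,np.ones(len(u))]@R; c=-R.T@t
    return c+d*((z-c[2])/d[:,2])[:,None]
def save(s,n): cv2.imwrite("pics/"+n,s["pixels"][:,:,::-1])
E
python3 - <<'E'
from h import *
o=get_obs(); print({k:np.round(v,3) for k,v in o.items()})
import bench
Z=dict(bar_mid=.007,bar_red=.007,lane_mid=.01,lane_red=.01,mark=.01,board=0,dish_grip=.108,dish_mid=.018,bead_center=.033,marker=0,tape=0,jar=0,cup=0,carton=0,spool=0)
ims=[]
for c in("top","side"):
    s=snapshot(c); save(s,c+"0.png")
    ims.append(s["pixels"])
    for q,z in Z.items():
        r=place_of(c,q)[:3]
        print(c,q,[(round(float(a["score"]),2),np.round(a["pixel"]).tolist(),np.round(ray(s,a["pixel"],z)[0,:2],3).tolist()) for a in r])
print([ (n,getattr(bench,n)) for n in dir(bench) if 'offset' in n])
E
```

```text
{'time': np.float64(0.0), 'joint_positions': array([-1.416,  0.088,  1.372, -0.   ,  1.684, -0.103]), 'qvel': array([ 0.001, -0.   , -0.001, -0.003, -0.   , -0.001]), 'joint_torque': array([-0.0000e+00, -3.4017e+01, -3.0243e+01,  7.2000e-02,  3.3000e-02,
       -0.0000e+00]), 'tool_pos': array([ 0.14 , -0.531,  0.204]), 'ee_rot': array([-3.139, -0.   ,  0.258]), 'wrist_force': array([0.329, 0.722, 0.241]), 'wrist_torque': array([-0.031,  0.002,  0.041]), 'finger_force': np.float64(0.0), 'width': np.float64(0.094)}
top bar_mid [(0.85, [174.0, 170.0], [0.604, 0.285])]
top bar_red [(0.71, [156.0, 178.0], [0.579, 0.337]), (0.41, [325.0, 196.0], [0.539, -0.151])]
top lane_mid [(0.69, [264.0, 211.0], [0.49, 0.022])]
top lane_red []
top mark [(0.3, [174.0, 171.0], [0.599, 0.285])]
top board [(0.76, [291.0, 202.0], [0.517, -0.054])]
top dish_grip [(0.88, [411.0, 254.0], [0.372, -0.355]), (0.66, [419.0, 183.0], [0.559, -0.386]), (0.63, [333.0, 192.0], [0.529, -0.155])]
top dish_mid [(0.94, [334.0, 281.0], [0.299, -0.172]), (0.91, [396.0, 256.0], [0.372, -0.344]), (0.79, [327.0, 194.0], [0.542
[... 906 characters left out ...]
, (0.58, [347.0, 119.0], [0.384, -0.329])]
side dish_mid [(0.84, [361.0, 179.0], [0.301, -0.175]), (0.81, [294.0, 128.0], [0.554, -0.347]), (0.77, [347.0, 140.0], [0.374, -0.346])]
side bead_center [(0.6, [278.0, 163.0], [0.545, -0.143]), (0.17, [280.0, 193.0], [0.5, -0.027])]
side marker [(0.66, [254.0, 296.0], [0.461, 0.276])]
side tape [(0.79, [193.0, 185.0], [0.757, -0.003]), (0.52, [162.0, 216.0], [0.778, 0.136])]
side jar [(0.87, [164.0, 212.0], [0.782, 0.122])]
side cup [(0.74, [144.0, 350.0], [0.629, 0.477])]
side carton [(0.88, [218.0, 134.0], [0.791, -0.252]), (0.51, [283.0, 171.0], [0.529, -0.149])]
side spool [(0.65, [298.0, 266.0], [0.39, 0.164])]
[('grip_point_offset', 0.0188)]
```

```bash
python3 - <<'E'
import cv2,numpy as np
a=cv2.imread("pics/top0.png"); b=cv2.imread("pics/side0.png")
c=np.vstack([a[90:310,80:460],b[90:310+60,80:460]])
cv2.imwrite("pics/both0.png",cv2.resize(c,None,fx=1.2,fy=1.2,interpolation=cv2.INTER_CUBIC)[:600])
cv2.imwrite("pics/topc.png",cv2.resize(a[95:305,90:460],(800,454),interpolation=cv2.INTER_CUBIC))
E
```

```text
(no output)
```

View pics/topc.png

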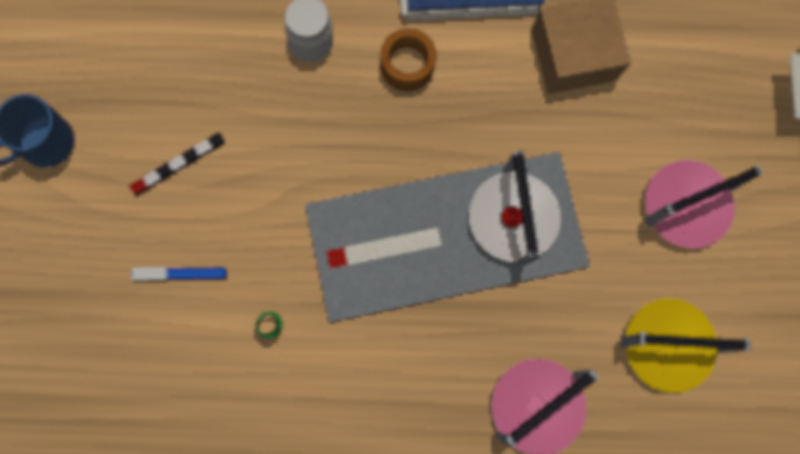

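View pics/side0.png

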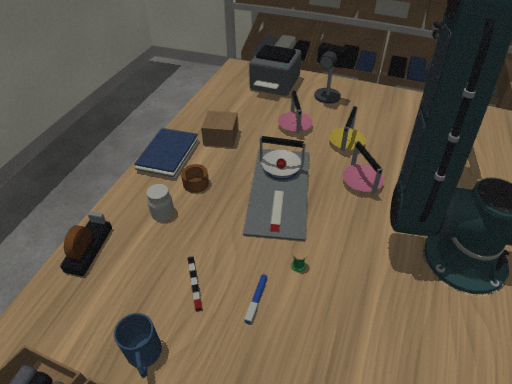

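The top crop shows the bar at about px (172,170), with its red end lower left at (153,181). The lane's red end is at about (246,214), and the white dish stands at about (328,194). The pink and yellow dishes are decoys. Next I'll refine the geometry by colour.

```bash
python3 - <<'E'
from h import *
s=snapshot("top"); im=s["pixels"]; hsv=cv2.cvtColor(im,cv2.COLOR_RGB2HSV).astype(int)
c=np.array([[307,205],[561,153],[587,267],[331,321]])*np.array([370/800,210/454])+[90,95]
w=ray(s,c,.01)[:,:2]; print("corners",w.round(3)); m=w.mean(0); print("board",m)
for a,b in((0,1),(1,2),(3,2),(0,3)): d=w[a]-w[b]; print(np.linalg.norm(d),np.degrees(np.arctan2(*d[::-1])))
red=((hsv[...,0]<8)|(hsv[...,0]>172))&(hsv[...,1]>150)&(hsv[...,2]>60)
n,l,st,ce=cv2.connectedComponentsWithStats(red.astype(np.uint8))
for i in range(1,n):
    if st[i,4]>15: print("red",st[i],ce[i].round(1),ray(s,ce[i],.012)[0].round(3))
# lane: white in board region
wh=(hsv[...,1]<70)&(hsv[...,2]>140)
n,l,st,ce=cv2.connectedComponentsWithStats(wh.astype(np.uint8))
for i in range(1,n):
    if st[i,4]>40 and 150<ce[i][0]<400:
        p=np.argwhere(l==i)[:,::-1]; q=ray(s,p,.01)[:,:2]; r=cv2.minAreaRect((q*1000).astype(np.float32))
        print("white",st[i],ray(s,ce[i],.01)[0].round(3),np.round(r[0]),np.round(r[1]),round(r[2],1))
for q in("bar","dish_grip","marker"):
    for r in masks_of("top",q)[:3]:
        p=np.argwhere(r["mask"])[:,::-1]; h={"bar":.012,"marker":.012,"dish_grip":.05}[q]
        x=ray(s,p,h)[:,:2]; rr=cv2.minAreaRect((x*1000).astype(np.float32)); print(q,round(r["score"],2),len(p),np.round(r["extent"]),np.round(rr[0]),np.round(rr[1]),round(rr[2],1))
# handle dark pixels of dish
dk=(im.max(2)<70); dk[:160]=0; dk[:, :315]=0; dk[220:]=0; dk[:,345:]=0
n,l,st,ce=cv2.connectedComponentsWithStats(dk.astype(np.uint8))
i=1+st[1:,4].argmax(); p=np.argwhere(l==i)[:,::-1]; x=ray(s,p,.114)[:,:2]
rr=cv2.minAreaRect((x*1000).astype(np.float32)); print("handle",st[i],x.mean(0),np.round(rr[0]),np.round(rr[1]),rr[2])
E
```

```text
corners [[ 0.548  0.116]
 [ 0.629 -0.223]
 [ 0.475 -0.254]
 [ 0.396  0.079]]
board [ 0.51179208 -0.0706403 ]
0.34826269445395175 103.38745748894961
0.15687388471618202 11.388143701111655
0.34190873255128246 103.29548223312703
0.1562320176088168 13.71072179016988
red [150 178   8   7  31] [153.5 180.9] [0.567 0.342 0.012]
red [323 191   9   9  65] [326.8 194.9] [ 0.54  -0.156  0.012]
red [242 210   8   8  51] [245.2 213.8] [0.479 0.076 0.012]
white [273  63   5  38  93] [ 0.888 -0.002  0.01 ] [889.  -1.] [123.   7.] 4.5
white [222  93  20  18 284] [0.819 0.129 0.01 ] [819. 128.] [55. 57.] 1.6
white [307 176  20  40 462] [ 0.537 -0.125  0.01 ] [ 536. -123.] [115.  48.] 7.0
white [326 176   4  15  42] [ 0.573 -0.157  0.01 ] [ 575. -158.] [ 9. 41.] 89.5
white [334 176  15  36 331] [ 0.547 -0.198  0.01 ] [ 548. -201.] [103.  34.] 7.8
white [250 201  44  16 367] [0.497 0.002 0.01 ] [497.   2.] [ 24. 125.] 13.5
white [150 218  17   7  85] [0.453 0.32  0.01 ] [453. 321.] [15. 45.] 5.4
bar 0.85 334 [155. 157. 197. 183.] [601. 293.] [ 24. 137.] 32.0
dish_grip 0.88 1617 [316. 262. 365. 304.] [ 295. -184.] [123. 113.] 79.2
dish_grip 0.81 1502 [380. 234. 439. 275.] [ 367. -358.] [141. 112.] 59.6
dish_grip 0.65 1433 [391. 167. 441. 209.] [ 554. -396.] [146. 116.] 85.3
marker 0.54 224 [149. 220. 196. 226.] [452. 281.] [ 14. 119.] 1.6
handle [323 166  15  46 200] [ 0.5417033  -0.15180361] [ 537. -146.] [121.  25.] 6.815547466278076
```

apply_moves:
  commands:
    - [0, 0, 0.14, 0.025, 0.04, 0.01, 100]
    - [0, 0, 0.28, 0.05, 0.08, 0.02, 100]
    - [0, 0, 0.42, 0.075, 0.12, 0.03, 100]
    - [0, 0, 0.56, 0.1, 0.16, 0.04, 100]
    - [0, 0, 0.7, 0.125, 0.2, 0.05, 100]

```text
time: 2.3
tool_pos: [0.2658, -0.3302, 0.2561]
ee_rot: [3.141, 0.0, 0.963]
wrist_force: [0.6, 0.0, -0.5]
width: 0.0939
finger_force: 0.0
```

apply_moves:
  commands:
    - [0, 0, 0.14, 0.025, 0.04, 0, 100]
    - [0, 0, 0.28, 0.05, 0.08, 0, 100]
    - [0, 0, 0.42, 0.075, 0.12, 0, 100]
    - [0, 0, 0.56, 0.1, 0.16, 0, 100]
    - [0, 0, 0.7, 0.125, 0.2, 0, 100]

```text
time: 2.8
tool_pos: [0.3909, -0.13, 0.2559]
ee_rot: [3.14, 0.001, 1.663]
wrist_force: [-0.0, -0.4, 0.1]
width: 0.0937
finger_force: 0.0
```

apply_moves:
  commands:
    - [0, 0, 0.08, 0.025, 0.04, 0, 100]
    - [0, 0, 0.16, 0.05, 0.08, 0, 100]
    - [0, 0, 0.24, 0.075, 0.12, 0, 100]
    - [0, 0, 0.32, 0.1, 0.16, 0, 100]
    - [0, 0, 0.4, 0.125, 0.2, 0, 100]

```text
time: 3.3
tool_pos: [0.516, 0.0701, 0.2557]
ee_rot: [3.141, 0.001, 2.062]
wrist_force: [1.1, -0.9, -0.2]
width: 0.0942
finger_force: 0.0
```

apply_moves:
  commands:
    - [0, 0, 0.01, 0.015, 0.04, -0.01, 100]
    - [0, 0, 0.03, 0.03, 0.08, -0.03, 100]
    - [0, 0, 0.05, 0.045, 0.12, -0.05, 100]
    - [0, 0, 0.07, 0.06, 0.16, -0.07, 100]
    - [0, 0, 0.07, 0.072, 0.19, -0.08, 100]

```text
time: 3.8
tool_pos: [0.5866, 0.2604, 0.1726]
ee_rot: [-3.138, -0.001, 2.13]
wrist_force: [-0.6, 0.4, 0.3]
width: 0.0937
finger_force: 0.0
```

apply_moves:
  commands:
    - [0, 0, 0, 0.006, 0.016, -0.01, 100]
    - [0, 0, 0, 0.012, 0.033, -0.025, 100]
    - [0, 0, 0, 0.012, 0.033, -0.035, 100]
    - [0, 0, 0, 0.012, 0.033, -0.035, 100]
    - [0, 0, 0, 0.012, 0.033, -0.035, 100]

```text
time: 4.3
tool_pos: [0.5992, 0.2899, 0.141]
ee_rot: [3.142, 0.001, 2.127]
wrist_force: [0.9, 0.6, 0.4]
width: 0.094
finger_force: 0.0
```

```bash
python3 - <<'E'
from h import *
s=snapshot("wrist"); save(s,"w1.png"); o=get_obs(); print(o["tool_pos"],o["ee_rot"])
for q,z in(("bar_mid",.007),("bar_red",.007)):
    print(q,[(round(a["score"],2),np.round(a["pixel"]),ray(s,a["pixel"],z)[0].round(4)) for a in place_of("wrist",q)[:2]])
for r in masks_of("wrist","bar")[:2]:
    p=np.argwhere(r["mask"])[:,::-1]; x=ray(s,p,.012)[:,:2]; rr=cv2.minAreaRect((x*1000).astype(np.float32)); print(round(r["score"],2),len(p),r["extent"],rr)
E
```

```text
[0.599544   0.28999513 0.14173973] [3.14024245e+00 6.15422918e-04 2.12642844e+00]
bar_mid [(0.95, array([258., 187.]), array([0.603 , 0.2924, 0.007 ]))]
bar_red [(0.65, array([257., 135.]), array([0.5702, 0.3441, 0.007 ]))]
0.82 1449 [250.3, 123.4, 263.9, 240.0] ((600.8935546875, 293.7567138671875), (15.40993595123291, 141.80218505859375), 33.795066833496094)
```

View pics/w1.png

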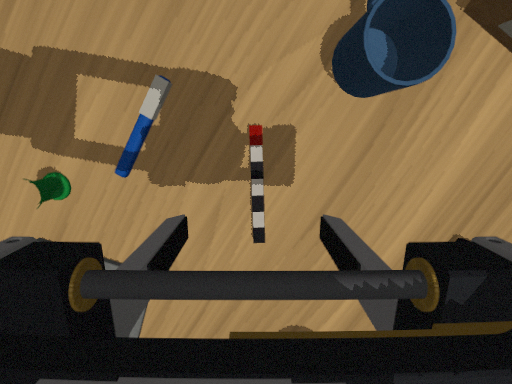

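The wrist view shows the bar midway between the fingers, at px (257,185) with its red end up. I'll descend and grip it.

apply_moves:
  commands:
    - [0, 0, 0.02, 0.002, 0.003, -0.03, 100]
    - [0, 0, 0.02, 0.002, 0.003, -0.06, 100]
    - [0, 0, 0.02, 0.002, 0.003, -0.09, 100]
    - [0, 0, 0.02, 0.002, 0.003, -0.11, 100]
    - [0, 0, 0.02, 0.002, 0.003, -0.12, 100]

```text
time: 5.0
tool_pos: [0.6001, 0.2933, 0.0184]
ee_rot: [-3.139, -0.001, 2.147]
wrist_force: [-0.5, -0.5, -0.2]
width: 0.0941
finger_force: 0.0
```

apply_moves:
  commands:
    - [0, 0, 0, 0, 0, -0.008, 100]
    - [0, 0, 0, 0, 0, -0.016, 100]
    - [0, 0, 0, 0, 0, -0.016, 60]
    - [0, 0, 0, 0, 0, -0.016, 0]
    - [0, 0, 0, 0, 0, -0.016, 0]

```text
time: 5.5
tool_pos: [0.602, 0.2945, 0.0057]
ee_rot: [3.139, 0.0, 2.148]
wrist_force: [-0.8, 0.8, -0.4]
width: 0.0735
finger_force: 0.0
```

apply_moves:
  commands:
    - [0, 0, 0, 0, 0, 0, 0]
    - [0, 0, 0, 0, 0, 0, 0]
    - [0, 0, 0, 0, 0, 0, 0]
    - [0, 0, 0, 0, 0, 0, 0]
    - [0, 0, 0, 0, 0, 0, 0]

```text
time: 6.0
tool_pos: [0.6012, 0.2942, 0.0045]
ee_rot: [3.141, 0.0, 2.148]
wrist_force: [-0.3, 0.3, -0.3]
width: 0.0334
finger_force: 0.0
```

apply_moves:
  commands:
    - [0, 0, 0, 0, 0, 0, 0]
    - [0, 0, 0, 0, 0, 0, 0]
    - [0, 0, 0, 0, 0, 0, 0]
    - [0, 0, 0, 0, 0, 0, 0]
    - [0, 0, 0, 0, 0, 0.02, 0]

```text
time: 6.5
tool_pos: [0.5986, 0.2931, 0.0208]
ee_rot: [-3.134, -0.002, 2.148]
wrist_force: [-0.0, -0.4, -0.6]
width: 0.0135
finger_force: 30.0
```

apply_moves:
  commands:
    - [0, 0, 0, 0, 0, 0.03, 0]
    - [0, 0, 0, 0, 0, 0.06, 0]
    - [0, 0, 0, 0, 0, 0.08, 0]
    - [0, 0, 0, 0, 0, 0.08, 0]
    - [0, 0, 0, 0, 0, 0.08, 0]

```text
time: 7.0
tool_pos: [0.6011, 0.2941, 0.1042]
ee_rot: [3.141, 0.0, 2.148]
wrist_force: [-0.3, -0.1, -1.1]
width: 0.0136
finger_force: 30.0
```

```bash
python3 - <<'E'
from h import *
s=snapshot("wrist"); save(s,"w2.png"); o=get_obs(); print(o["tool_pos"],o["ee_rot"],o["width"])
z=o["tool_pos"][2]+.003
for q in("bar_mid","bar_red"):
    print(q,[(round(a["score"],2),np.round(a["pixel"]),ray(s,a["pixel"],z)[0].round(4)) for a in place_of("wrist",q)[:2]])
for r in masks_of("wrist","bar")[:1]:
    p=np.argwhere(r["mask"])[:,::-1]; x=ray(s,p,z+.006)[:,:2]; rr=cv2.minAreaRect((x*1000).astype(np.float32)); print(round(r["score"],2),len(p),r["extent"],rr)
E
```

```text
[0.60043236 0.29381875 0.10278464] [-3.13918735e+00 -4.73140959e-04  2.14776371e+00] 0.013705321788725638
bar_mid [(0.66, array([252., 227.]), array([0.5994, 0.2937, 0.1058]))]
bar_red [(0.94, array([254., 142.]), array([0.5687, 0.3442, 0.1058]))]
0.94 3672 [239.3, 124.9, 264.8, 320.6] ((601.1337890625, 292.899658203125), (15.220654487609863, 142.22952270507812), 33.14786911010742)
```

View pics/w2.png

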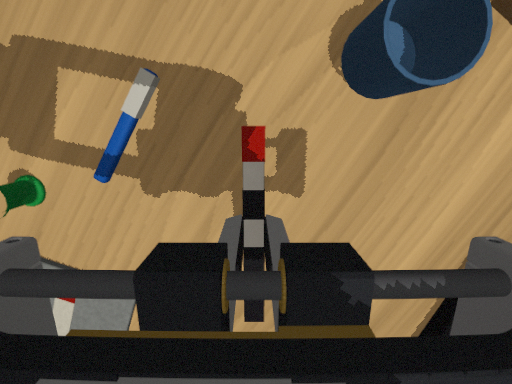

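The bar is held square and centred, red end forward. Now I'll move beside the lane for a look.

apply_moves:
  commands:
    - [0, 0, -0.04, -0.007, -0.03, 0.01, 0]
    - [0, 0, -0.12, -0.015, -0.075, 0.02, 0]
    - [0, 0, -0.2, -0.022, -0.12, 0.03, 0]
    - [0, 0, -0.28, -0.03, -0.165, 0.03, 0]
    - [0, 0, -0.34, -0.037, -0.21, 0.03, 0]

```text
time: 7.7
tool_pos: [0.5633, 0.0826, 0.1338]
ee_rot: [-3.141, -0.0, 1.805]
wrist_force: [0.1, -0.1, -1.0]
width: 0.0136
finger_force: 30.0
```

apply_moves:
  commands:
    - [0, 0, 0, -0.007, -0.035, 0, 0]
    - [0, 0, 0, -0.01, -0.056, 0, 0]
    - [0, 0, 0, -0.01, -0.056, 0, 0]
    - [0, 0, 0, -0.01, -0.056, 0, 0]
    - [0, 0, 0, -0.01, -0.056, 0, 0]

```text
time: 8.2
tool_pos: [0.5541, 0.0292, 0.1339]
ee_rot: [-3.141, -0.001, 1.809]
wrist_force: [-0.5, -0.3, -1.1]
width: 0.0139
finger_force: 30.0
```

```bash
python3 - <<'E'
from h import *
s=snapshot("wrist"); save(s,"w3.png"); o=get_obs(); print(o["tool_pos"],o["ee_rot"],o["width"])
for q in("lane_mid","lane_red"):
    print(q,[(round(a["score"],2),np.round(a["pixel"]),ray(s,a["pixel"],.01)[0].round(4)) for a in place_of("wrist",q)[:2]])
hsv=cv2.cvtColor(s["pixels"],cv2.COLOR_RGB2HSV).astype(int)
red=((hsv[...,0]<8)|(hsv[...,0]>172))&(hsv[...,1]>150)&(hsv[...,2]>60)
wh=(hsv[...,1]<70)&(hsv[...,2]>140)
for nm,m in(("red",red),("white",wh)):
  n,l,st,ce=cv2.connectedComponentsWithStats(m.astype(np.uint8))
  for i in range(1,n):
    if st[i,4]>150:
        p=np.argwhere(l==i)[:,::-1]; x=ray(s,p,.01)[:,:2]; rr=cv2.minAreaRect((x*1000).astype(np.float32)); print(nm,st[i],np.round(rr[0]),np.round(rr[1]),round(rr[2],1))
E
```

```text
[0.55420002 0.0293885  0.13407613] [-3.14113431e+00 -5.85992133e-04  1.80943347e+00] 0.013460323279975062
lane_mid [(0.83, array([200., 186.]), array([0.4925, 0.0185, 0.01  ]))]
lane_red [(0.9, array([198., 137.]), array([0.4794, 0.072 , 0.01  ]))]
red [187 123  22  23 489] [479.  75.] [23. 24.] 13.4
red [242 126  23  36 821] [541.  79.] [25. 39.] 13.6
white [500 147  12  48 424] [838. 119.] [14. 57.] 26.3
white [191 200  22  43 746] [503. -24.] [25. 53.] 12.8
white [234 300  10  22 168] [ 573. -134.] [12. 32.] 13.0
```

View pics/w3.png

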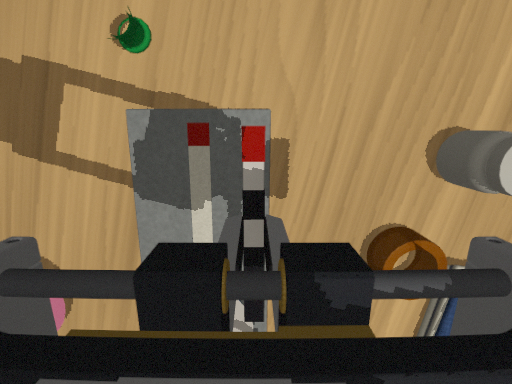

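The lane's red patch is at px (198,135), so lane_mid comes out at about (.4935,.0142), which agrees with the top view. I'll place the bar now.

apply_moves:
  commands:
    - [0, 0, -0.005, -0.03, -0.0075, -0.02, 0]
    - [0, 0, -0.005, -0.06, -0.015, -0.05, 0]
    - [0, 0, -0.005, -0.06, -0.015, -0.08, 0]
    - [0, 0, -0.005, -0.06, -0.015, -0.1, 0]
    - [0, 0, -0.005, -0.06, -0.015, -0.11, 0]

```text
time: 8.85
tool_pos: [0.4926, 0.0139, 0.0224]
ee_rot: [-3.138, -0.001, 1.804]
wrist_force: [0.2, 0.7, -0.5]
width: 0.0137
finger_force: 30.0
```

apply_moves:
  commands:
    - [0, 0, 0, 0, 0, -0.004, 0]
    - [0, 0, 0, 0, 0, -0.008, 0]
    - [0, 0, 0, 0, 0, -0.009, 0]
    - [0, 0, 0, 0, 0, -0.009, 0]
    - [0, 0, 0, 0, 0, -0.009, 20]

```text
time: 9.35
tool_pos: [0.495, 0.0131, 0.0164]
ee_rot: [3.14, 0.001, 1.803]
wrist_force: [-0.1, 0.4, 0.2]
width: 0.0176
finger_force: 0.0
```

apply_moves:
  commands:
    - [0, 0, 0, 0, 0, 0, 40]
    - [0, 0, 0, 0, 0, 0, 60]
    - [0, 0, 0, 0, 0, 0, 60]
    - [0, 0, 0, 0, 0, 0, 60]
    - [0, 0, 0, 0, 0, 0.01, 60]

```text
time: 9.85
tool_pos: [0.4928, 0.0133, 0.0244]
ee_rot: [-3.138, -0.001, 1.803]
wrist_force: [-0.1, -0.1, 0.4]
width: 0.0548
finger_force: 0.0
```

apply_moves:
  commands:
    - [0, 0, 0, 0, 0, 0.04, 60]
    - [0, 0, 0, 0, 0, 0.085, 60]
    - [0, 0, -0.14, 0, 0, 0.13, 60]
    - [0, 0, -0.28, 0, 0, 0.175, 60]
    - [0, 0, -0.42, 0, 0, 0.22, 60]

```text
time: 10.35
tool_pos: [0.4939, 0.0132, 0.2484]
ee_rot: [3.14, -0.0, 1.377]
wrist_force: [1.2, -0.8, 0.6]
width: 0.0564
finger_force: 0.0
```

apply_moves:
  commands:
    - [0, 0, -0.14, 0.01, -0.03, 0, 60]
    - [0, 0, -0.28, 0.02, -0.06, 0, 60]
    - [0, 0, -0.42, 0.03, -0.09, 0, 60]
    - [0, 0, -0.56, 0.04, -0.12, 0, 60]
    - [0, 0, -0.7, 0.042, -0.15, 0, 60]

```text
time: 10.85
tool_pos: [0.5368, -0.138, 0.246]
ee_rot: [3.141, -0.0, 0.677]
wrist_force: [0.0, 0.9, -0.4]
width: 0.0564
finger_force: 0.0
```

apply_moves:
  commands:
    - [0, 0, -0.14, 0, -0.013, 0, 60]
    - [0, 0, -0.28, 0, -0.013, 0, 60]
    - [0, 0, -0.42, 0, -0.013, 0, 60]
    - [0, 0, -0.45, 0, -0.013, 0, 60]
    - [0, 0, -0.45, 0, -0.013, 0, 60]

```text
time: 11.35
tool_pos: [0.5362, -0.1499, 0.2462]
ee_rot: [3.141, -0.001, 0.233]
wrist_force: [0.1, -1.1, 0.5]
width: 0.0562
finger_force: 0.0
```

```bash
python3 - <<'E'
from h import *
s=snapshot("wrist"); save(s,"w4.png"); o=get_obs(); print(o["tool_pos"],o["ee_rot"],o["width"])
for q,z in (("dish_grip",.108),("dish_mid",.018),("bead_center",.033)):
    print(q,[(round(a["score"],2),np.round(a["pixel"]),ray(s,a["pixel"],z)[0].round(4)) for a in place_of("wrist",q)[:2]])
dk=(s["pixels"].max(2)<60)&(np.indices((384,512))[0]<260)
n,l,st,ce=cv2.connectedComponentsWithStats(dk.astype(np.uint8))
for i in range(1,n):
    if st[i,4]>150:
        p=np.argwhere(l==i)[:,::-1]; x=ray(s,p,.116)[:,:2]; rr=cv2.minAreaRect((x*1000).astype(np.float32)); print(st[i],x.mean(0).round(4),np.round(rr[0]),np.round(rr[1]),round(rr[2],1))
t=snapshot("top"); save(t,"t4.png")
for q,z in(("bar_mid",.017),("bar_red",.017)):
    print(q,[(round(a["score"],2),np.round(a["pixel"]),ray(t,a["pixel"],z)[0].round(4)) for a in place_of("top",q)[:2]])
cv2.imwrite("pics/c4.png",np.vstack([s["pixels"][:300],cv2.resize(t["pixels"][160:260,200:370],(512,301))])[:,:,::-1])
E
```

```text
[ 0.53618958 -0.14989082  0.24617033] [ 3.14109369e+00 -5.44624539e-04  2.33535817e-01] 0.05650042549900351
dish_grip [(0.9, array([239., 340.]), array([ 0.3132, -0.1813,  0.108 ])), (0.78, array([257., 186.]), array([ 0.5374, -0.154 ,  0.108 ]))]
dish_mid [(0.75, array([241., 305.]), array([ 0.3046, -0.1819,  0.018 ])), (0.69, array([397., 189.]), array([ 0.5658, -0.3751,  0.018 ]))]
bead_center [(0.45, array([252., 174.]), array([ 0.5378, -0.1482,  0.033 ])), (0.32, array([147., 176.]), array([0.4987, 0.0049, 0.033 ]))]
[172   0  48  33 393] [ 0.6971 -0.0565] [697. -53.] [23. 52.] 32.9
[247 137  20 101 995] [ 0.5363 -0.1537] [ 535. -153.] [122.  14.] 8.4
[ 391  191   96   31 1072] [ 0.5656 -0.3785] [ 568. -375.] [ 22. 119.] 24.5
[ 39 211  22  17 194] [0.4399 0.0884] [442.  89.] [18. 27.] 38.4
[190 216  25  44 509] [ 0.4544 -0.107 ] [ 457. -109.] [18. 65.] 76.7
[293 217  24  43 491] [ 0.4821 -0.2256] [ 483. -222.] [64. 18.] 40.0
[  68  243   93   17 1371] [ 0.4157 -0.002 ] [414.   5.] [ 22. 121.] 13.9
[ 347  243   94   17 1372] [ 0.4949 -0.336 ] [ 497. -344.] [ 22. 122.] 12.7
bar_mid [(0.77, array([270., 210.]), array([0.4924, 0.0045, 0.017 ])), (0.31, array([354., 121.]), array([ 0.7654, -0.2387,  0.017 ]))]
bar_red [(0.68, array([247., 213.]), array([0.4818, 0.0715, 0.017 ]))]
```

View pics/c4.png

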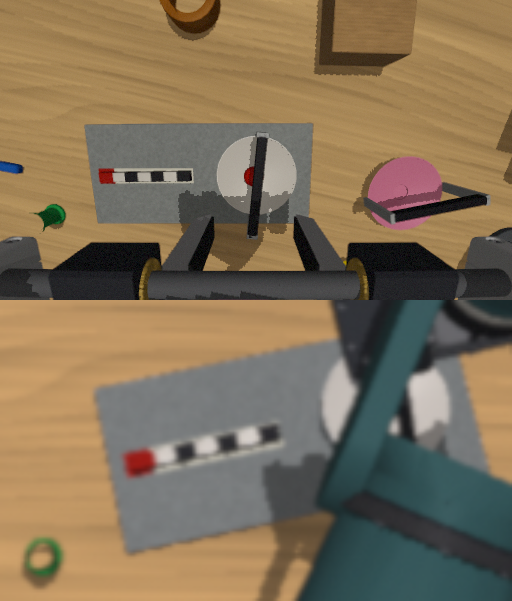

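The wrist view shows the bar lying in the lane, red on red, at px (99–192,176). The white dish's handle runs from (262,137) to (252,236), so its centre is at about (.536,-.1535) and its yaw about 8.4°. I'll descend and close gently.

apply_moves:
  commands:
    - [0, 0, -0.043, 0, -0.002, -0.02, 50]
    - [0, 0, -0.087, 0, -0.0035, -0.05, 50]
    - [0, 0, -0.087, 0, -0.0035, -0.085, 45]
    - [0, 0, -0.087, 0, -0.0035, -0.115, 40]
    - [0, 0, -0.087, 0, -0.0035, -0.135, 40]

```text
time: 12.2
tool_pos: [0.5349, -0.1528, 0.1077]
ee_rot: [-3.14, 0.003, 0.146]
wrist_force: [-0.6, 0.4, 0.4]
width: 0.0379
finger_force: 0.0
```

apply_moves:
  commands:
    - [0, 0, 0, 0, 0, -0.01, 35]
    - [0, 0, 0, 0, 0, -0.02, 32]
    - [0, 0, 0, 0, 0, -0.022, 30]
    - [0, 0, 0, 0, 0, -0.022, 28]
    - [0, 0, 0, 0, 0, -0.022, 26]

```text
time: 12.7
tool_pos: [0.537, -0.1536, 0.0898]
ee_rot: [3.14, -0.002, 0.146]
wrist_force: [-0.3, -0.0, 0.0]
width: 0.0247
finger_force: 0.0
```

```bash
python3 - <<'E'
from h import *
s=snapshot("wrist"); save(s,"w5.png"); o=get_obs(); print(o["tool_pos"],o["ee_rot"],o["width"])
t=snapshot("side"); save(t,"s5.png")
cv2.imwrite("pics/c5.png",np.vstack([s["pixels"][:300],cv2.resize(t["pixels"][90:240,200:370],(512,301*150//100))[:300]])[:,:,::-1])
E
```

```text
[ 0.53701204 -0.15363053  0.0898241 ] [ 3.14033279e+00 -2.07860073e-03  1.45836355e-01] 0.02425197667796069
```

View pics/c5.png

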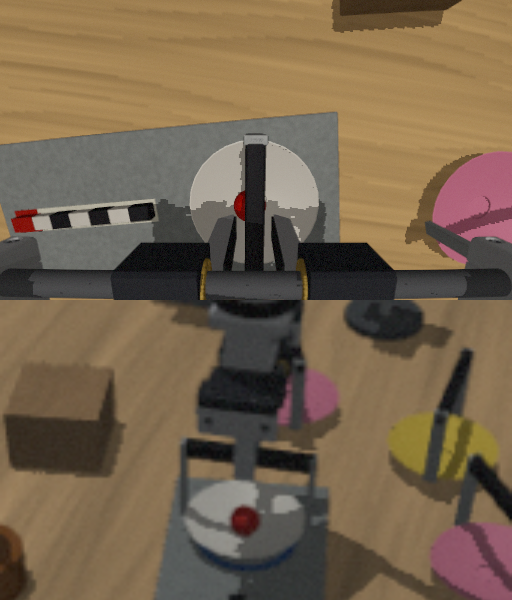

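The handle is centred between the fingers, at px (255,205) in the wrist view, and the bead lies in the middle of the dish. I'll close gently, then lift slowly.

apply_moves:
  commands:
    - [0, 0, 0, 0, 0, 0, 22]
    - [0, 0, 0, 0, 0, 0, 18]
    - [0, 0, 0, 0, 0, 0, 15]
    - [0, 0, 0, 0, 0, 0, 13]
    - [0, 0, 0, 0, 0, 0, 11]

```text
time: 13.3
tool_pos: [0.5364, -0.1536, 0.0886]
ee_rot: [3.141, -0.0, 0.146]
wrist_force: [0.2, -0.7, 0.5]
width: 0.0118
finger_force: 30.0
```

apply_moves:
  commands:
    - [0, 0, 0, 0, 0, 0, 8]
    - [0, 0, 0, 0, 0, 0, 0]
    - [0, 0, 0, 0, 0, 0, 0]
    - [0, 0, 0, 0, 0, 0, 0]
    - [0, 0, 0, 0, 0, 0, 0]

```text
time: 13.8
tool_pos: [0.5363, -0.1535, 0.0886]
ee_rot: [3.141, -0.0, 0.146]
wrist_force: [1.3, -1.3, 0.7]
width: 0.0124
finger_force: 30.0
```

apply_moves:
  commands:
    - [0, 0, 0, 0, 0, 0.001, 0]
    - [0, 0, 0, 0, 0, 0.003, 0]
    - [0, 0, 0, 0, 0, 0.007, 0]
    - [0, 0, 0, 0, 0, 0.012, 0]
    - [0, 0, 0, 0, 0, 0.018, 0]

```text
time: 14.3
tool_pos: [0.5361, -0.1532, 0.1067]
ee_rot: [-3.141, 0.0, 0.146]
wrist_force: [-0.0, -0.6, -2.1]
width: 0.0115
finger_force: 30.0
```

apply_moves:
  commands:
    - [0, 0, 0, 0, 0, 0.006, 0]
    - [0, 0, 0, 0, 0, 0.011, 0]
    - [0, 0, 0, 0, 0, 0.014, 0]
    - [0, 0, 0, 0, 0, 0.016, 0]
    - [0, 0, 0, 0, 0, 0.017, 0]

```text
time: 14.8
tool_pos: [0.5363, -0.1533, 0.1237]
ee_rot: [3.141, -0.0, 0.146]
wrist_force: [0.6, 0.7, -2.9]
width: 0.0117
finger_force: 30.0
```

```bash
python3 - <<'E'
from h import *
o=get_obs(); print(o["tool_pos"],o["ee_rot"],o["width"],o["finger_force"],o["wrist_force"])
t=snapshot("side"); 
for q,z in(("dish_mid",.055),("bead_center",.07)): print(q,[(round(a["score"],2),np.round(a["pixel"]),ray(t,a["pixel"],z)[0].round(4)) for a in place_of("side",q)[:3]])
cv2.imwrite("pics/c6.png",cv2.resize(t["pixels"][90:260,200:370],(600,600))[:,:,::-1])
E
```

```text
[ 0.53626528 -0.15334895  0.12371828] [ 3.14142406e+00 -1.79519769e-04  1.45784147e-01] 0.011660623076107424 29.986341297626495 [ 0.63766063  0.70161077 -2.92794389]
dish_mid [(0.88, array([294., 127.]), array([ 0.5417, -0.303 ,  0.055 ])), (0.86, array([282., 157.]), array([ 0.5327, -0.1491,  0.055 ])), (0.8, array([344., 139.]), array([ 0.3783, -0.2982,  0.055 ]))]
bead_center [(0.6, array([278., 157.]), array([ 0.541 , -0.1277,  0.07  ]))]
```

View pics/c6.png

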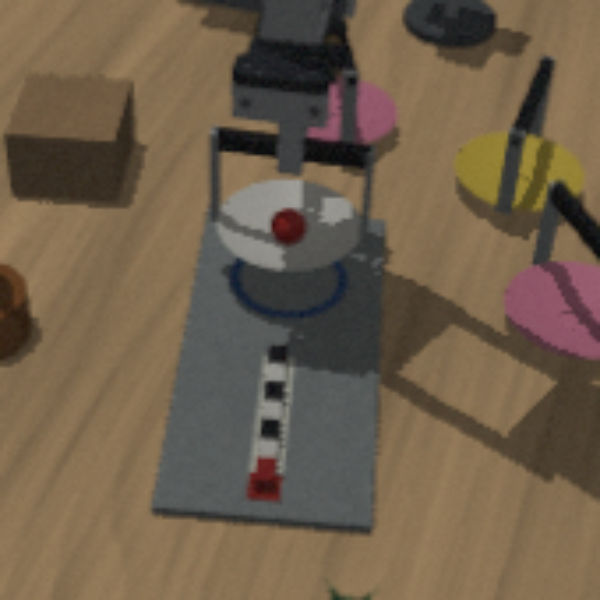

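The dish hangs level, with the bead at px (288,226) of the crop, in its middle, and the bar is in the lane. I'll raise it further, then turn about the vertical.

apply_moves:
  commands:
    - [0, 0, 0, 0, 0, 0.005, 0]
    - [0, 0, 0, 0, 0, 0.015, 0]
    - [0, 0, 0, 0, 0, 0.028, 0]
    - [0, 0, 0, 0, 0, 0.038, 0]
    - [0, 0, 0, 0, 0, 0.043, 0]

```text
time: 15.45
tool_pos: [0.5372, -0.1537, 0.1691]
ee_rot: [3.14, -0.003, 0.146]
wrist_force: [-0.1, 0.0, -2.8]
width: 0.012
finger_force: 30.0
```

apply_moves:
  commands:
    - [0, 0, 0.01, 0, 0, 0.001, 0]
    - [0, 0, 0.03, 0, 0, 0.001, 0]
    - [0, 0, 0.06, 0, 0, 0.001, 0]
    - [0, 0, 0.1, 0, 0, 0.001, 0]
    - [0, 0, 0.15, 0, 0, 0.001, 0]

```text
time: 15.95
tool_pos: [0.5357, -0.1532, 0.1665]
ee_rot: [-3.141, 0.001, 0.299]
wrist_force: [-0.2, -0.3, -2.9]
width: 0.0118
finger_force: 30.0
```

apply_moves:
  commands:
    - [0, 0, 0.06, 0, 0, 0, 0]
    - [0, 0, 0.13, 0, 0, 0, 0]
    - [0, 0, 0.2, 0, 0, 0, 0]
    - [0, 0, 0.27, 0, 0, 0, 0]
    - [0, 0, 0.34, 0, 0, 0, 0]

```text
time: 16.45
tool_pos: [0.5358, -0.1531, 0.1665]
ee_rot: [-3.14, 0.001, 0.64]
wrist_force: [-0.6, -0.7, -2.9]
width: 0.0117
finger_force: 30.0
```

apply_moves:
  commands:
    - [0, 0, 0.07, 0, 0, 0, 0]
    - [0, 0, 0.14, 0, 0, 0, 0]
    - [0, 0, 0.21, 0, 0, 0, 0]
    - [0, 0, 0.28, 0, 0, 0, 0]
    - [0, 0, 0.35, 0, 0, 0, 0]

```text
time: 16.95
tool_pos: [0.5357, -0.1532, 0.1665]
ee_rot: [-3.14, 0.0, 0.99]
wrist_force: [0.0, -0.2, -2.9]
width: 0.0119
finger_force: 30.0
```

```bash
python3 - <<'E'
from h import *
o=get_obs(); print(o["tool_pos"],o["ee_rot"],o["width"],o["finger_force"])
t=snapshot("side"); z=o["tool_pos"][2]-.079
for q,h in(("dish_mid",.008),("bead_center",.023)): print(q,[(round(a["score"],2),np.round(a["pixel"]),ray(t,a["pixel"],z+h)[0].round(4)) for a in place_of("side",q)[:3]])
cv2.imwrite("pics/c7.png",cv2.resize(t["pixels"][90:260,200:370],(600,600))[:,:,::-1])
E
```

```text
[ 0.53574004 -0.15316524  0.16649816] [-3.13985682e+00  3.93315547e-04  9.89515899e-01] 0.011938919546986502 29.98688578605652
dish_mid [(0.96, array([344., 140.]), array([ 0.3739, -0.2358,  0.0955])), (0.81, array([296., 125.]), array([ 0.527 , -0.2614,  0.0955])), (0.71, array([361., 179.]), array([ 0.2984, -0.0879,  0.0955]))]
bead_center [(0.51, array([277., 144.]), array([ 0.5454, -0.1328,  0.1105])), (0.34, array([284., 149.]), array([ 0.5201, -0.1204,  0.1105]))]
```

View pics/c7.png

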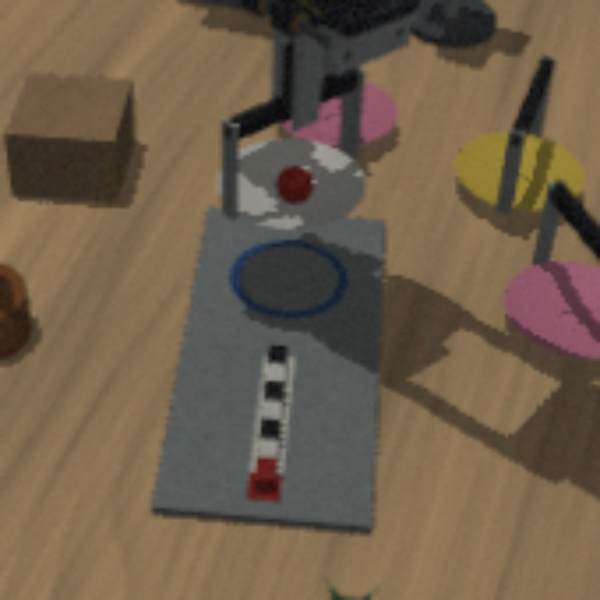

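The dish is level halfway through the turn, with the bead at crop px (294,185) in its middle. I'll finish the turn.

apply_moves:
  commands:
    - [0, 0, 0.03, 0, 0, 0, 0]
    - [0, 0, 0.08, 0, 0, 0, 0]
    - [0, 0, 0.14, 0, 0, 0, 0]
    - [0, 0, 0.21, 0, 0, 0, 0]
    - [0, 0, 0.28, 0, 0, 0, 0]

```text
time: 17.6
tool_pos: [0.536, -0.1533, 0.1671]
ee_rot: [-3.141, -0.0, 1.268]
wrist_force: [0.4, -0.0, -2.5]
width: 0.0118
finger_force: 30.0
```

apply_moves:
  commands:
    - [0, 0, 0.07, 0, 0, 0, 0]
    - [0, 0, 0.14, 0, 0, 0, 0]
    - [0, 0, 0.21, 0, 0, 0, 0]
    - [0, 0, 0.28, 0, 0, 0, 0]
    - [0, 0, 0.35, 0, 0, 0, 0]

```text
time: 18.1
tool_pos: [0.536, -0.1533, 0.1671]
ee_rot: [-3.141, -0.0, 1.617]
wrist_force: [-0.1, 0.1, -2.8]
width: 0.0115
finger_force: 30.0
```

apply_moves:
  commands:
    - [0, 0, 0.06, 0, 0, 0, 0]
    - [0, 0, 0.11, 0, 0, 0, 0]
    - [0, 0, 0.15, 0, 0, 0, 0]
    - [0, 0, 0.175, 0, 0, 0, 0]
    - [0, 0, 0.185, 0, 0, 0, 0]

```text
time: 18.6
tool_pos: [0.5361, -0.1533, 0.1673]
ee_rot: [-3.141, -0.0, 1.801]
wrist_force: [0.1, -0.2, -2.8]
width: 0.012
finger_force: 30.0
```

apply_moves:
  commands:
    - [0, 0, 0, 0, 0, 0, 0]
    - [0, 0, 0, 0, 0, 0, 0]
    - [0, 0, 0, 0, 0, 0, 0]
    - [0, 0, 0, 0, 0, 0, 0]
    - [0, 0, 0, 0, 0, 0, 0]

```text
time: 19.1
tool_pos: [0.5362, -0.1533, 0.1675]
ee_rot: [3.142, -0.0, 1.801]
wrist_force: [0.3, -0.3, -2.6]
width: 0.012
finger_force: 30.0
```

apply_moves:
  commands:
    - [0, 0, 0, 0, 0, 0, 0]
    - [0, 0, 0, 0, 0, 0, 0]
    - [0, 0, 0, 0, 0, 0, 0]
    - [0, 0, 0, 0, 0, 0, 0]
    - [0, 0, 0, 0, 0, 0, 0]

```text
time: 19.6
tool_pos: [0.5362, -0.1533, 0.1675]
ee_rot: [3.141, -0.0, 1.801]
wrist_force: [0.6, 0.5, -4.1]
width: 0.0119
finger_force: 30.0
```

```bash
python3 - <<'E'
from h import *
o=get_obs(); print(o["tool_pos"],o["ee_rot"],o["width"],o["finger_force"])
s=snapshot("wrist"); t=snapshot("side")
a=s["pixels"][:300]; b=cv2.resize(t["pixels"][90:220,200:370],(512,300))
cv2.imwrite("pics/c8.png",np.vstack([a,b])[:,:,::-1])
E
```

```text
[ 0.53622609 -0.1533467   0.16750412] [ 3.14149632e+00 -4.46086771e-06  1.80078224e+00] 0.011935714723108462 29.986166059970856
```

View pics/c8.png

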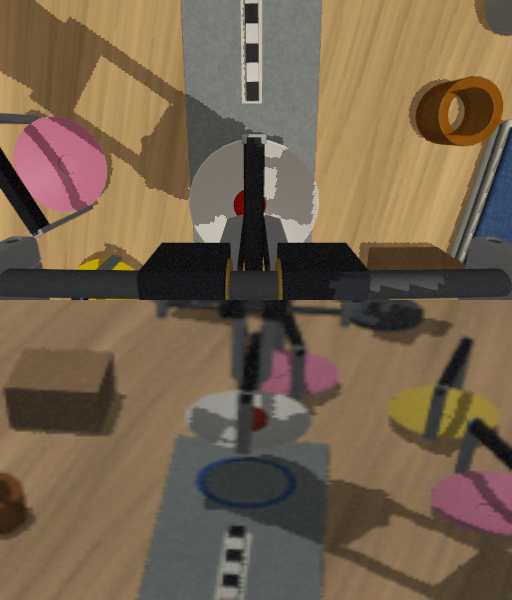

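The handle lines up with the lane, at column 254 against the bar at 252. The dish is level and the bead is about 4 mm off its middle. I'll hand it in.

```bash
python3 -c "
from bench import *
print(close_job())"
```

```text
the job is handed in; nothing more can be done
None
```

I handed the job in at about 20 s. The scale bar lies released in the lane, red end on red end, and the white dish is held still and level, about 8 cm above its ring, with its handle parallel to the lane. The bead is about 4 mm off the dish's middle; no verdict came back at hand-in.

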